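Old mouse into the collection box

TASK

The black computer mouse that lies on the bare desk is worn out: push it down through the sprung flap in the top of the collection box for old equipment, so that it drops right inside and the flap springs shut behind it. The identical mouse on the grey mat is still in use: leave it where it is.

Things in the scene. Friction and masses are not known exactly. Their poses are not given: they have to be found in the camera images.
- old_mouse: Worn-out cordless mouse, lying level on the bare wooden desk left or right of the mat, at any yaw to 70 degrees: rounded black plastic, 98 mm long (its x, wheel towards +x), 56 mm wide (y; sides upright to about 15 mm high), 34 mm high, about 90 g. Origin: centre of its underside, z up.
- mouse_in_use: The identical mouse (same size, origin and axes), lying on a flat grey mat of 200 x 160 x 3 mm. Leave it where it is.
- collection_box: Fixed white metal box, 180 mm (its x) by 230 mm (y), 210 mm high, turned up to 23 degrees. Origin: centre of its underside. Inner floor at z = 8 mm; lower half of the +x side clear. Its top is a 13 mm aluminium rim round an opening of 154 (x) by 204 mm (y), filled by the flap. The flap's hinge, a thin dark rod, runs along y at x = +75 mm, z = 210 mm; free edge at x = -75 mm.
- flap (a joint): Angle of the flat aluminium flap, rad: 0 = shut, level with the box's top; opens down into the box, to 1.2. A spring shuts it (0.16 N m shut, 0.23 open: 2 N at mid-flap, 6 N 35 mm from the hinge). It bears the mouse's weight and lifts a mouse still on it; held down past 0.9, a mouse let go (not pinned by the fingers) slides off it into the box. Fingers may follow in; it shuts once they leave.
There are look-alikes about, which are no part of the job. What is shaped like the old_mouse but orange, pink or purple is not meant.

How it is judged:
By the outcome, as a careful person would: the job done as asked, in the order asked, and still so for the second after the job is handed in, with the robot touching nothing.
It also fails if it takes over 42 s, if anything falls off the work surface, if the arm or the gripper's body presses on something with over 40 N, if the wrist force passes 120 N, or if a joint passes its speed limit or range.

ROBOT

A 6-joint arm with a two-finger parallel gripper is mounted at the origin on the work surface. World frame = base frame: x ahead of the robot, y to its left, z up, the work surface at z = 0. Lengths are in m, angles in rad, forces in N, time in s.
With the tool pointing down it reaches from about 0.4 to 0.925 m from the base axis. Payload 3.4 kg.
Tool frame: the origin (TCP) lies midway between the tips of the shut fingers; the grasp point (between the pads) lies 19 mm behind it; z points along the fingers, y is the direction in which the jaws open and shut (so a half turn about z gives the same grasp; the last joint's range is limited). The gripper opens to 85 mm and grips with 20 to 120 N. Pads are 22 mm wide; open, the fingers measure 114 mm over their backs; the gripper's body (76 mm by 85 mm) begins 54 mm behind the grasp point. The pads swing forward as they close: fully open they stand 13 mm farther back than shut.
Start: joints at [-1.224, 0.307, 1.506, -0, 1.328, -0.073], TCP at [0.235, -0.525, 0.231] pointing down, gripper open.
Joint ranges: [-3.12, 3.12], [-1.05, 2.28], [0.14, 2.33], [-1.42, 4.57], [0.1, 2.73], [-2.68, 2.68]. Speed limits (rad/s): [2.57, 2.57, 3.14, 3.14, 3.14, 3.14].

INTERFACE

Orientations are given as a unit quaternion [x, y, z, w].
In Python, from workcell import status, cams, workorder gives the robot as it stands. The module is installed in compiled form; this text tells all that it offers.
- The arm moves only by the tool play_rows, never from a script. Its argument "targets" is a list of rows, each a list of 3 entries, a list of its own where there are three numbers: the gripper command: -1 is shut, 1 is fully open, values between are in proportion, then the shift along the tool's x, y, z in m, then the turn about the tool's z in rad. In form: [[gripper, [tx, ty, tz], turn], ...]. A call has 1 to 5 rows; each row shifts and turns the pose as measured when the row begins, along the tool's axes as they then stand; what a row does not reach is not made up. A row lasts 1/12 s, in which the tool goes at most 41.7 mm and 7.16 degrees, less where a joint would pass 70% of its speed; a pose out of reach is approached as far as the arm can. A call with a gripper value outside its range is refused whole. The fingers move at their own pace and stop on an object; "grip_force" is the grip in N (left out, the last holds). Time passes only in rows, so rows that do not move let the fingers close. It gives the time, the measured TCP pose, the force and the opening at its end, in the units of the state.
- status.state(): the state, without advancing time (a new reading comes with each control period).
- cams.grab_frame(name): name is "scene" or "top"; returns a dict with "color" (480x640x3 uint8, blue, green, red), "fx", "fy", "cx", "cy" (pixels), "T" (4x4, takes a point from camera to world coordinates). Camera axes: x right, y down, z forward; pixel columns grow to the right and rows downward; lengths in m; the calibration is good to about 2 mm. A picture is of the moment at which its call begins. There is no depth.
- workorder.sign_off(): hands the job in, once; it reports no verdict.
The state is a dict: "clock": time; "joint_positions": joint angles; "joint_velocities": joint speeds; "joint_torque": joint torques, N m; "eef_pos": TCP position; "eef_rot": TCP orientation; "ft_force": force on the tool from outside, world axes, zero at the start; "moment": the same for the moment, N m; "width": finger opening in m.
Only numpy, scipy, OpenCV 4.12 (cv2) and the standard library are available. Lean on these libraries where they do the work, as an engineer would, in place of code of your own. Each camera call takes 0.05 s, during which the arm holds its last target.

## Working session

There is one attempt and no reset: what is moved stays moved. The work goes in short steps, Python scripts to look and compute and a tool call to move; the robot and the scene stay as the last step left them, time stands still between calls to the robot, and variables do not carry over. Pictures are saved under pics/ and viewed, and the job is handed in when it is done.

Besides the shell and the picture viewer there is one more tool, called after "Emit:" by a JSON object that holds its "api" and its "payload". play_rows: Moves the arm, as the interface text tells. Its arguments: {"type":"object","properties":{"targets":{"type":"array"},"grip_force":{"type":"number"}},"required":["targets"]}

```bash
mkdir -p pics
python3 - <<'E'
from workcell import status, cams
import cv2,pickle
s=status.state();print(s)
for n in("scene","top"):
    f=cams.grab_frame(n);cv2.imwrite(f"pics/{n}0.png",f["color"]);pickle.dump(f,open(n+"0.pkl","wb"))
    print(n,f["fx"],f["fy"],f["cx"],f["cy"],f["T"].round(4).tolist())
E
```

```text
{'clock': 0.0, 'joint_positions': array([-1.22353102e+00,  3.07582739e-01,  1.50768860e+00,  1.84102070e-05,
        1.32838371e+00, -7.35362002e-02]), 'joint_velocities': array([ 3.08780361e-04,  7.79030855e-05, -2.28036038e-04, -6.15261338e-04,
        1.78979219e-03, -1.17837319e-03]), 'joint_torque': array([-1.99110058e-03, -4.57557786e+01, -2.51922280e+01, -2.49809254e-04,
        1.29666697e-02, -2.78673490e-06]), 'eef_pos': array([ 0.23460871, -0.52419358,  0.23036972]), 'eef_rot': array([ 9.77947239e-01,  2.08849551e-01, -1.31843840e-04, -1.02277184e-03]), 'ft_force': array([ 0.31269   , -0.4325007 , -0.30492927]), 'moment': array([ 0.00097197, -0.03605724, -0.01309689]), 'width': 0.08551355173699098}
scene 484.1840790806993 484.1840790806993 319.79906407683853 237.58658246482526 [[-0.7967, 0.3997, -0.4534, 1.1147], [0.6042, 0.5468, -0.5796, 0.6668], [0.0162, -0.7357, -0.6771, 0.9074], [0.0, 0.0, 0.0, 1.0]]
top 436.1538356801176 436.1538356801176 312.1294580983534 239.62688760839802 [[0.0038, -0.9973, 0.0737, 0.5533], [-0.9999, -0.003, 0.0109, 0.03], [-0.0107, -0.0738, -0.9972, 1.036], [0.0, 0.0, 0.0, 1.0]]
```

View pics/scene0.png

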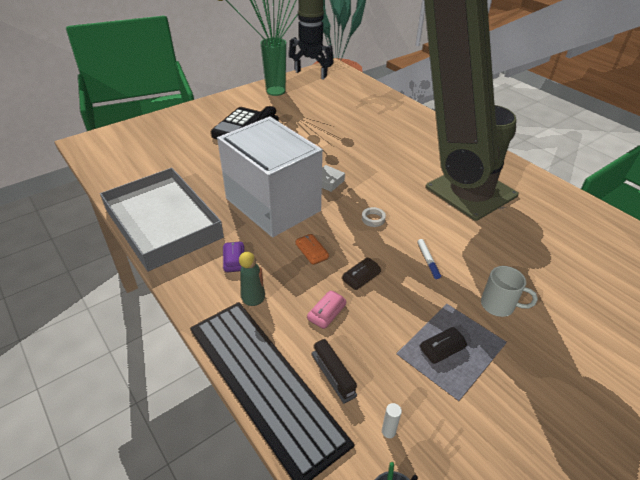

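View pics/top0.png

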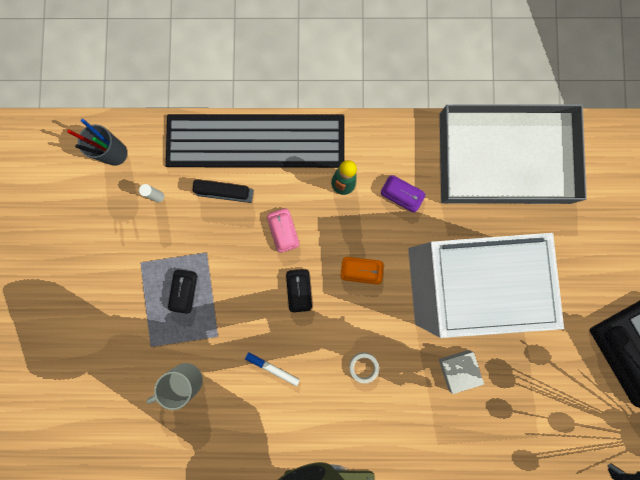

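Run:
```python
import cv2,numpy as np
a=cv2.imread("pics/top0.png");s=cv2.imread("pics/scene0.png")
A=cv2.resize(a[255:325,260:340],None,fx=5,fy=5,interpolation=cv2.INTER_CUBIC)
B=cv2.resize(s[240:310,330:410],None,fx=5,fy=5,interpolation=cv2.INTER_CUBIC)
cv2.imwrite("pics/c1.png",np.hstack([A,B]))
cv2.imwrite("pics/c2.png",cv2.resize(a[220:350,400:575],None,fx=4.5,fy=4.5,interpolation=cv2.INTER_CUBIC))
```

```text
(no output)
```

View pics/c1.png

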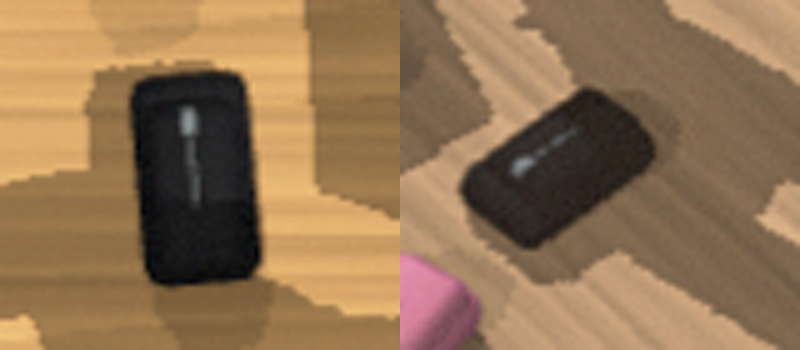

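View pics/c2.png

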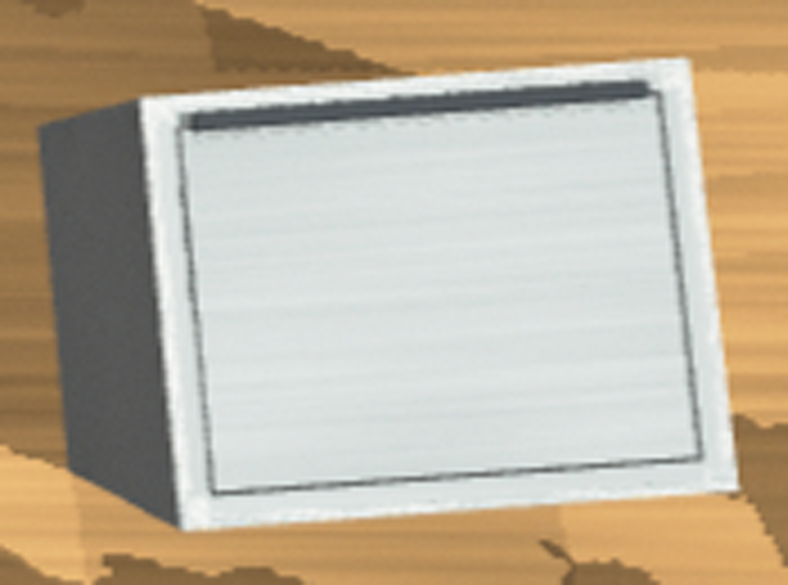

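```bash
cat > h.py <<'E'
import pickle,numpy as np,cv2
def w(f,u,v,z):
    d=f["T"][:3,:3]@np.array([(u-f["cx"])/f["fx"],(v-f["cy"])/f["fy"],1.]);o=f["T"][:3,3]
    return o+d*(z-o[2])/d[2]
E
python3 - <<'E'
from h import *
f=pickle.load(open("top0.pkl","rb"));g=pickle.load(open("scene0.pkl","rb"))
B=np.array([w(f,400+x/4.5,220+y/4.5,.21) for x,y in[(140,98),(690,60),(738,490),(183,530)]])
print(B.round(4),B.mean(0),[np.linalg.norm(B[i]-B[(i+1)%4]) for i in range(4)])
xd=B[0]+B[1]-B[2]-B[3];yd=B[0]+B[3]-B[1]-B[2];print("yaw",np.arctan2(xd[1],xd[0]),np.arctan2(-yd[0],yd[1]))
M=np.array([w(f,260+x/5,255+y/5,.012) for x,y in[(133,78),(245,73),(262,278),(148,286)]])
print(M.round(4),M.mean(0),[np.linalg.norm(M[i]-M[(i+1)%4]) for i in range(4)])
xd=M[0]+M[1]-M[2]-M[3];print("yaw",np.arctan2(xd[1],xd[0]))
print("scene ctr",w(g,330+(565-400)/5,240+170/5,.02))
c=w(f,362,271,.02);print("orange",c);print("pink",w(f,283,230,.02))
E
```

```text
[[ 0.611  -0.1862  0.21  ]
 [ 0.6277 -0.4168  0.21  ]
 [ 0.4493 -0.4299  0.21  ]
 [ 0.4318 -0.201   0.21  ]] [ 0.52993438 -0.30849008  0.21      ] [np.float64(0.23119987384734933), np.float64(0.17880751334747996), np.float64(0.22959965352262143), np.float64(0.179765850307939)]
yaw 0.07810407120922258 0.07433408567598161
[[0.556  0.1008 0.012 ]
 [0.5586 0.0483 0.012 ]
 [0.4635 0.04   0.012 ]
 [0.4595 0.093  0.012 ]] [0.5093997  0.07050429 0.012     ] [np.float64(0.052551796298991746), np.float64(0.09548869829634257), np.float64(0.053189425231436695), np.float64(0.09684303946254331)]
yaw 0.08372913550069963
scene ctr [0.51456905 0.07859292 0.02      ]
orange [ 0.55575334 -0.0748921   0.02      ]
pink [0.65081632 0.1094194  0.02      ]
```

Candidates: a black mouse at top-image (299,290) on bare wood, and a black mouse at (182,291) on the grey mat. The orange, pink and purple ones, and the black stapler at (222,190), are not meant. The mouse at (299,290) is the old one: it is black, lies on bare wood, and its wheel points to image-up (+x). The crop confirms this. The box measures 180x230 mm, as given, and its hinge rod is on the far (+x) side.

I'll lift and turn the tool first.

Emit:
{"api": "play_rows", "payload": {"targets": [[1,[0,0,-0.03],0.115],[1,[0,0,-0.03],0.115],[1,[0,0,-0.02],0.108]], "grip_force": 60}}

```text
clock: 0.35
eef_pos: [0.2329, -0.5195, 0.3044]
eef_rot: [0.999, 0.035, -0.003, -0.01]
ft_force: [0.2, -0.2, 0.6]
width: 0.0854
```

Emit:
{"api": "play_rows", "payload": {"targets": [[1,[0.021,-0.0355,0],0],[1,[0.021,-0.0355,0],0],[1,[0.021,-0.0355,0],0],[1,[0.021,-0.0355,0],0],[1,[0.021,-0.0355,0],0]]}}

```text
clock: 0.77
eef_pos: [0.3265, -0.3417, 0.3092]
eef_rot: [1.0, 0.026, -0.002, -0.004]
ft_force: [-0.3, 1.3, 0.7]
width: 0.0852
```

Emit:
{"api": "play_rows", "payload": {"targets": [[1,[0.021,-0.0355,0],0],[1,[0.021,-0.0355,0],0],[1,[0.021,-0.0355,0],0],[1,[0.021,-0.0355,0],0],[1,[0.021,-0.0355,0],0]]}}

```text
clock: 1.18
eef_pos: [0.4199, -0.1553, 0.3091]
eef_rot: [1.0, 0.024, -0.003, -0.005]
ft_force: [0.8, -0.9, -0.3]
width: 0.0856
```

Emit:
{"api": "play_rows", "payload": {"targets": [[1,[0.021,-0.036,0],-0.03],[1,[0.021,-0.036,0],0],[1,[0.021,-0.036,0.01],0],[1,[0.021,-0.036,0.02],0],[1,[0.021,-0.036,0.02],0]]}}

```text
clock: 1.6
eef_pos: [0.5073, 0.026, 0.2679]
eef_rot: [0.999, 0.041, 0.001, -0.004]
ft_force: [1.0, -0.7, -0.2]
width: 0.0854
```

Emit:
{"api": "play_rows", "payload": {"targets": [[1,[0.014,-0.025,0.03],0],[1,[0,0,0.03],0],[1,[0,0,0],0]]}}

```text
clock: 1.85
eef_pos: [0.5207, 0.0608, 0.2044]
eef_rot: [0.999, 0.045, 0.001, -0.006]
ft_force: [-1.7, -0.4, -0.1]
width: 0.0853
```

Run:
```python
from workcell import status, cams
import cv2,numpy as np
from scipy.spatial.transform import Rotation as R
o=[]
for n in("scene","top"):
    f=cams.grab_frame(n);o.append(cv2.resize(f["color"],(400,300)) if 0 else f["color"])
s=status.state();print(s["eef_pos"],s["clock"]);x=R.from_quat(s["eef_rot"]).as_matrix();print(x.round(3),np.arctan2(x[1,0],x[0,0]))
p=s["eef_pos"];d=np.array([.535-p[0],.0726-p[1],0-p[2]]);print("tool delta",x.T@d)
A=cv2.resize(o[0][180:330,280:480],(400,300));B=cv2.resize(o[1][215:365,200:400],(400,300))
cv2.imwrite("pics/h1.png",np.hstack([A,B]))
```

```text
[0.52359708 0.05973975 0.20907462] 1.95
[[ 0.996  0.088  0.009]
 [ 0.088 -0.996  0.012]
 [ 0.01  -0.011 -1.   ]] 0.08787181244082001
tool delta [ 0.0104582  -0.00955341  0.20930114]
```

View pics/h1.png

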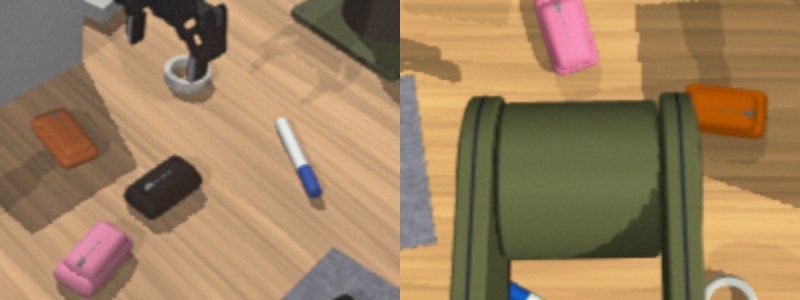

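Run:
```python
from h import *
c,s=np.cos(.083),np.sin(.083)
out=[]
for n,(r0,c0) in(("scene",(240,330)),("top",(255,260))):
    f=pickle.load(open(n+"0.pkl","rb"));T=np.linalg.inv(f["T"]);im=cv2.resize(f["color"][r0:r0+70,c0:c0+80],None,fx=5,fy=5)
    pts=[]
    for z,i in((0,0),(.015,0),(.034,.012)):
        for a,b in((1,1),(1,-1),(-1,-1),(-1,1)):
            x,y=a*(.049-i),b*(.028-i);P=T@[.51+c*x-s*y,.0705+s*x+c*y,z,1]
            pts.append([(f["fx"]*P[0]/P[2]+f["cx"]-c0)*5,(f["fy"]*P[1]/P[2]+f["cy"]-r0)*5])
    pts=np.int32(pts)
    for k,col in((0,(0,255,0)),(4,(0,255,255)),(8,(0,0,255))):cv2.polylines(im,[pts[k:k+4]],True,col)
    out.append(im)
cv2.imwrite("pics/ov.png",np.hstack(out))
```

```text
(no output)
```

View pics/ov.png

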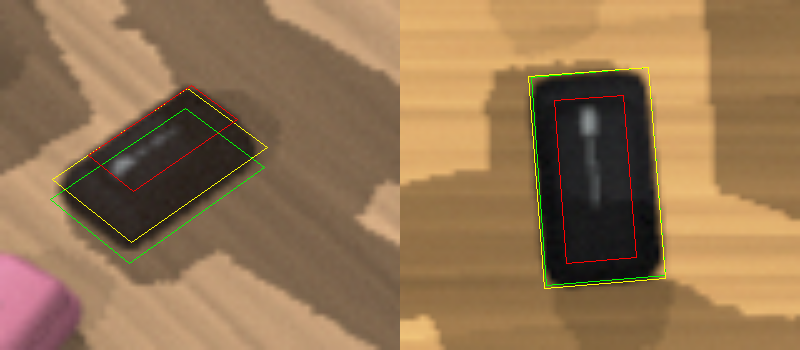

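The overlay fits in both views to within about 2 mm. I'll descend.

Emit:
{"api": "play_rows", "payload": {"targets": [[1,[0.008,-0.008,0.035],0],[1,[0.004,-0.004,0.04],0],[1,[0,0,0.04],0],[1,[0,0,0.03],0],[1,[0,0,0],0]]}}

```text
clock: 2.37
eef_pos: [0.55, 0.07, 0.0748]
eef_rot: [0.999, 0.041, 0.019, -0.005]
ft_force: [-0.8, 0.3, 0.2]
width: 0.0853
```

```bash
cat > d.py <<'E'
import sys,numpy as np
from workcell import status
from scipy.spatial.transform import Rotation as R
s=status.state();x=R.from_quat(s["eef_rot"]).as_matrix();p=s["eef_pos"]
t=np.array([float(a) for a in sys.argv[1:4]])
print("clk",round(s["clock"],2),"pos",p.round(4),"yaw",np.arctan2(x[1,0],x[0,0]).round(4),"z",x[:,2].round(3),"w",round(s["width"],4),"F",s["ft_force"].round(1),"tool delta",(x.T@(t-p)).round(4))
E
python3 d.py .535 .0726 0
```

```text
clk 2.37 pos [0.55   0.07   0.0748] yaw 0.0814 z [ 0.038  0.011 -0.999] w 0.0853 F [-0.8  0.3  0.2] tool delta [-0.0177 -0.0032  0.0742]
```

Emit:
{"api": "play_rows", "payload": {"targets": [[1,[-0.008,-0.002,0.01],0],[1,[-0.008,-0.001,0.01],0],[1,[-0.002,0,0.01],0],[1,[0,0,0.01],0],[1,[0,0,0],0]]}}

```text
clock: 2.78
eef_pos: [0.5427, 0.0673, 0.0436]
eef_rot: [0.999, 0.037, 0.028, -0.004]
ft_force: [0.2, 0.1, -0.6]
width: 0.0854
```

```bash
python3 d.py .535 .0726 0
```

```text
clk 2.78 pos [0.5427 0.0673 0.0436] yaw 0.0744 z [ 0.055  0.01  -0.998] w 0.0854 F [ 0.2  0.1 -0.6] tool delta [-0.0097 -0.0056  0.0432]
```

Emit:
{"api": "play_rows", "payload": {"targets": [[1,[-0.01,-0.005,0.022],0.0]]}}

```text
clock: 2.87
eef_pos: [0.5412, 0.0711, 0.0257]
eef_rot: [0.999, 0.037, 0.035, -0.004]
ft_force: [1.3, 0.0, -0.4]
width: 0.0854
```

```bash
python3 d.py .535 .0726 0
```

```text
clk 2.87 pos [0.5412 0.0711 0.0257] yaw 0.0732 z [ 0.069  0.01  -0.998] w 0.0854 F [ 1.3  0.  -0.4] tool delta [-0.0078 -0.0018  0.0252]
```

Emit:
{"api": "play_rows", "payload": {"targets": [[1,[0,0,0],0.0]]}}

```text
clock: 2.95
eef_pos: [0.5377, 0.0709, 0.024]
eef_rot: [0.999, 0.036, 0.031, -0.004]
ft_force: [-0.6, 0.6, -0.7]
width: 0.0854
```

```bash
python3 d.py .535 .0726 0
```

```text
clk 2.95 pos [0.5377 0.0709 0.024 ] yaw 0.0728 z [ 0.062  0.01  -0.998] w 0.0854 F [-0.6  0.6 -0.7] tool delta [-0.0041 -0.0017  0.0238]
```

Emit:
{"api": "play_rows", "payload": {"targets": [[1,[-0.005,-0.001,0.012],0.0],[1,[-0.001,0,0.008],0],[1,[0,0,0],0]]}}

```text
clock: 3.2
eef_pos: [0.5387, 0.0712, 0.0073]
eef_rot: [0.999, 0.036, 0.036, -0.004]
ft_force: [0.1, 0.3, 0.3]
width: 0.0851
```

```bash
python3 d.py .535 .0726 0
```

```text
clk 3.2 pos [0.5387 0.0712 0.0073] yaw 0.0727 z [ 0.072  0.01  -0.997] w 0.0851 F [0.1 0.3 0.3] tool delta [-0.0041 -0.0016  0.0071]
```

Emit:
{"api": "play_rows", "payload": {"targets": [[1,[-0.004,-0.001,0.006],0.0],[-1,[0,0,0],0],[-1,[0,0,0],0],[-1,[0,0,0],0],[-1,[0,0,0],0]], "grip_force": 60}}

```text
clock: 3.62
eef_pos: [0.539, 0.0719, 0.0042]
eef_rot: [0.999, 0.036, 0.039, -0.004]
ft_force: [-0.1, -0.1, -0.2]
width: 0.0547
```

Emit:
{"api": "play_rows", "payload": {"targets": [[-1,[0,0,0],0],[-1,[0,0,0],0],[-1,[0,0,0],0]]}}

```text
clock: 3.87
eef_pos: [0.5396, 0.0719, 0.0047]
eef_rot: [0.999, 0.036, 0.04, -0.004]
ft_force: [0.1, -0.2, -0.5]
width: 0.0548
```

```bash
python3 d.py .535 .0726 0
python3 - <<'E'
from workcell import cams
import cv2
f=cams.grab_frame("scene");cv2.imwrite("pics/g1.png",cv2.resize(f["color"][180:330,270:470],(800,600),interpolation=cv2.INTER_CUBIC))
E
```

```text
clk 3.87 pos [0.5396 0.0719 0.0047] yaw 0.0727 z [ 0.079  0.011 -0.997] w 0.0548 F [ 0.1 -0.2 -0.5] tool delta [-0.0049 -0.001   0.0044]
```

View pics/g1.png

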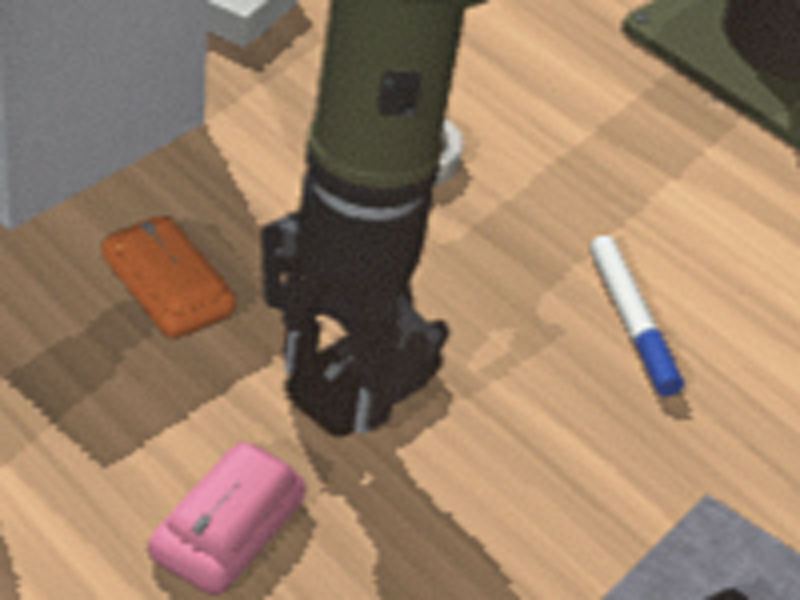

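Gripped at 54.8 mm, but the hold is shallow. I'll re-grip slightly lower.

Emit:
{"api": "play_rows", "payload": {"targets": [[0.7,[0,0,0],0],[0.7,[0,0,0],0],[0.7,[-0.006,0,0.007],0],[0.7,[-0.002,0,0.002],0]]}}

```text
clock: 4.25
eef_pos: [0.5337, 0.0715, -0.0044]
eef_rot: [0.998, 0.036, 0.041, -0.004]
ft_force: [-1.3, -0.3, -0.4]
width: 0.0725
```

```bash
python3 d.py .535 .0726 0
```

```text
clk 4.25 pos [ 0.5337  0.0715 -0.0044] yaw 0.0727 z [ 0.082  0.011 -0.997] w 0.0725 F [-1.3 -0.3 -0.4] tool delta [ 0.0018 -0.001  -0.0042]
```

Emit:
{"api": "play_rows", "payload": {"targets": [[-1,[0,0,-0.002],0],[-1,[0,0,0],0],[-1,[0,0,0],0],[-1,[0,0,0],0]]}}

```text
clock: 4.58
eef_pos: [0.5333, 0.0715, -0.0016]
eef_rot: [0.998, 0.036, 0.041, -0.004]
ft_force: [-0.5, -0.2, -0.9]
width: 0.0551
```

Emit:
{"api": "play_rows", "payload": {"targets": [[-1,[0,0,-0.02],0],[-1,[0,0,-0.04],0],[-1,[0,0,-0.04],0],[-1,[0,0,-0.04],0],[-1,[0,0,-0.04],0]]}}

```text
clock: 5.0
eef_pos: [0.5124, 0.069, 0.1747]
eef_rot: [0.999, 0.036, 0.029, -0.004]
ft_force: [0.9, 0.1, -0.6]
width: 0.0551
```

```bash
python3 d.py .542 -.3085 .32
python3 - <<'E'
from workcell import cams
import cv2
f=cams.grab_frame("scene");cv2.imwrite("pics/g2.png",f["color"][100:400,170:570])
E
```

```text
clk 5.0 pos [0.5124 0.069  0.1747] yaw 0.0723 z [ 0.058  0.009 -0.998] w 0.0551 F [ 0.9  0.1 -0.6] tool delta [ 0.0108  0.3779 -0.147 ]
```

View pics/g2.png

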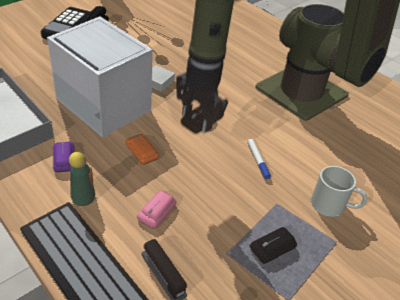

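The mouse is off the desk and held. Next I'll raise it clear and carry it over the box.

Emit:
{"api": "play_rows", "payload": {"targets": [[-1,[0,0,-0.04],0],[-1,[0,0,-0.04],0],[-1,[0,0.01,-0.04],0],[-1,[0.002,0.035,-0.01],0],[-1,[0.002,0.035,0],0]]}}

```text
clock: 5.47
eef_pos: [0.5174, -0.0076, 0.3153]
eef_rot: [0.998, 0.041, 0.042, -0.005]
ft_force: [0.2, -0.5, -1.5]
width: 0.0553
```

Emit:
{"api": "play_rows", "payload": {"targets": [[-1,[0,0.04,0],0],[-1,[0,0.04,0],0],[-1,[0,0.04,0],0],[-1,[0,0.04,0],0],[-1,[0,0.04,0],0]]}}

```text
clock: 5.88
eef_pos: [0.5356, -0.2131, 0.3186]
eef_rot: [0.998, 0.044, 0.047, -0.004]
ft_force: [0.0, 0.3, -0.9]
width: 0.055
```

```bash
python3 d.py .542 -.3085 .32
```

```text
clk 5.88 pos [ 0.5356 -0.2131  0.3186] yaw 0.0883 z [ 0.094  0.012 -0.996] w 0.055 F [ 0.   0.3 -0.9] tool delta [-0.0019  0.0956 -0.002 ]
```

Emit:
{"api": "play_rows", "payload": {"targets": [[-1,[0,0.037,0],0.01],[-1,[0,0.035,0],0],[-1,[0,0.02,0],0],[-1,[0,0,0],0]]}}

```text
clock: 6.22
eef_pos: [0.5424, -0.3189, 0.3157]
eef_rot: [0.998, 0.035, 0.047, -0.002]
ft_force: [0.5, 0.1, -1.4]
width: 0.055
```

```bash
python3 d.py .542 -.3085 .23
python3 - <<'E'
from workcell import cams
import cv2,numpy as np
f=cams.grab_frame("scene");g=cams.grab_frame("top")
cv2.imwrite("pics/b1.png",np.hstack([cv2.resize(f["color"][20:270,170:370],(400,500)),cv2.resize(g["color"][180:380,400:600],(400,500))]))
E
```

```text
clk 6.22 pos [ 0.5424 -0.3189  0.3157] yaw 0.0699 z [ 0.094  0.007 -0.996] w 0.055 F [ 0.5  0.1 -1.4] tool delta [-0.0077 -0.0103  0.0854]
```

View pics/b1.png

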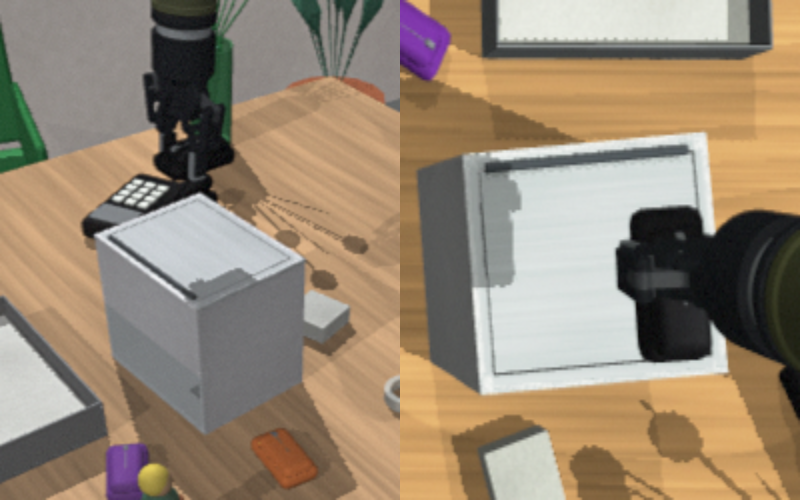

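Emit:
{"api": "play_rows", "payload": {"targets": [[-1,[-0.004,-0.006,0.03],0],[-1,[-0.003,-0.004,0.03],0],[-1,[0,0,0.015],0],[-1,[0,0,0],0]]}}

```text
clock: 6.65
eef_pos: [0.5421, -0.2991, 0.2404]
eef_rot: [0.998, 0.037, 0.049, -0.004]
ft_force: [-1.3, 0.4, -1.3]
width: 0.0548
```

```bash
python3 d.py .542 -.3085 .2
python3 - <<'E'
from workcell import cams
import cv2,numpy as np
f=cams.grab_frame("scene");g=cams.grab_frame("top")
cv2.imwrite("pics/b2.png",np.hstack([cv2.resize(f["color"][20:270,170:370],(400,500)),cv2.resize(g["color"][180:380,400:600],(400,500))]))
E
```

```text
clk 6.65 pos [ 0.5421 -0.2991  0.2404] yaw 0.0748 z [ 0.097  0.012 -0.995] w 0.0548 F [-1.3  0.4 -1.3] tool delta [-0.0047  0.0096  0.0401]
```

View pics/b2.png

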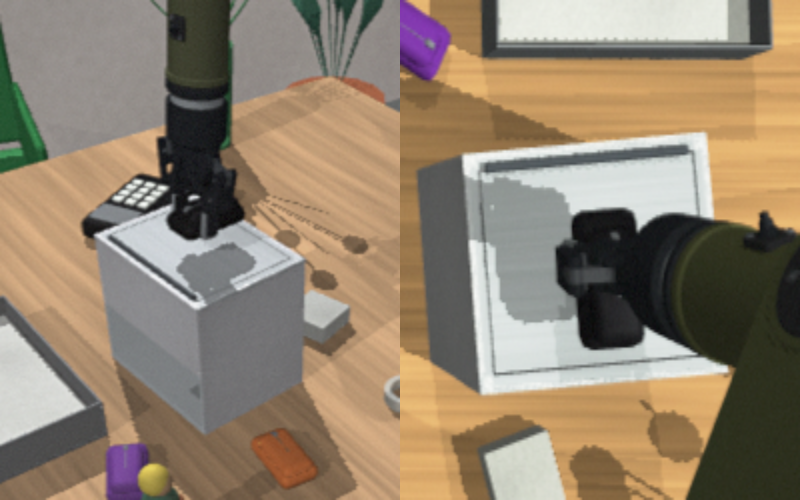

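Emit:
{"api": "play_rows", "payload": {"targets": [[-1,[-0.002,0.006,0.015],0],[-1,[-0.002,0.003,0.015],0],[-1,[-0.001,0,0.015],0],[-1,[-0.001,0,0.015],0],[-1,[-0.001,0,0.015],0]]}}

```text
clock: 7.17
eef_pos: [0.5551, -0.3107, 0.184]
eef_rot: [0.997, 0.041, 0.063, 0.005]
ft_force: [-2.7, 0.1, 8.4]
width: 0.0549
```

```bash
python3 d.py .542 -.3085 .122
```

```text
clk 7.17 pos [ 0.5551 -0.3107  0.184 ] yaw 0.0823 z [ 0.126 -0.005 -0.992] w 0.0549 F [-2.7  0.1  8.4] tool delta [-0.0206 -0.0042  0.0598]
```

Emit:
{"api": "play_rows", "payload": {"targets": [[-1,[-0.008,-0.002,0.015],0],[-1,[-0.007,-0.001,0.015],0],[-1,[-0.006,0,0.015],0]]}}

```text
clock: 7.42
eef_pos: [0.5462, -0.3121, 0.1462]
eef_rot: [0.997, 0.043, 0.071, 0.011]
ft_force: [-2.2, 0.5, 2.5]
width: 0.0551
```

```bash
python3 d.py .542 -.3085 .122
python3 - <<'E'
from workcell import cams
import cv2,numpy as np
f=cams.grab_frame("scene");g=cams.grab_frame("top")
cv2.imwrite("pics/b3.png",np.hstack([cv2.resize(f["color"][20:270,170:370],(400,500)),cv2.resize(g["color"][180:380,400:600],(400,500))]))
E
```

```text
clk 7.42 pos [ 0.5462 -0.3121  0.1462] yaw 0.0876 z [ 0.142 -0.016 -0.99 ] w 0.0551 F [-2.2  0.5  2.5] tool delta [-0.0073 -0.0046  0.0233]
```

View pics/b3.png

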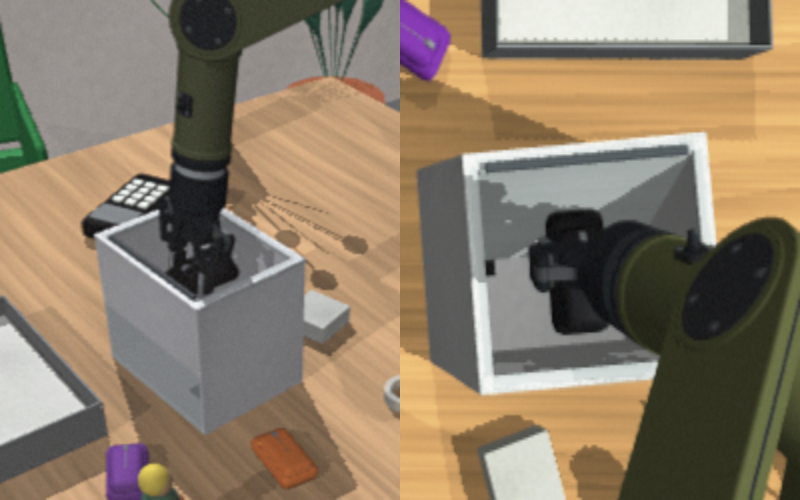

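Emit:
{"api": "play_rows", "payload": {"targets": [[-1,[-0.006,-0.003,0.014],0],[-1,[-0.006,-0.001,0.012],0],[-1,[-0.003,0,0.008],0]]}}

```text
clock: 7.77
eef_pos: [0.538, -0.311, 0.1152]
eef_rot: [0.996, 0.043, 0.073, 0.013]
ft_force: [-0.9, -0.5, 1.4]
width: 0.0549
```

```bash
python3 d.py .542 -.3085 .115
python3 - <<'E'
from workcell import cams
import cv2,numpy as np
f=cams.grab_frame("scene");g=cams.grab_frame("top")
cv2.imwrite("pics/b4.png",np.hstack([cv2.resize(f["color"][20:270,170:370],(400,500)),cv2.resize(g["color"][180:380,400:600],(400,500))]))
E
```

```text
clk 7.77 pos [ 0.538  -0.311   0.1152] yaw 0.0893 z [ 0.146 -0.02  -0.989] w 0.0549 F [-0.9 -0.5  1.4] tool delta [ 0.0041 -0.0022  0.0007]
```

View pics/b4.png

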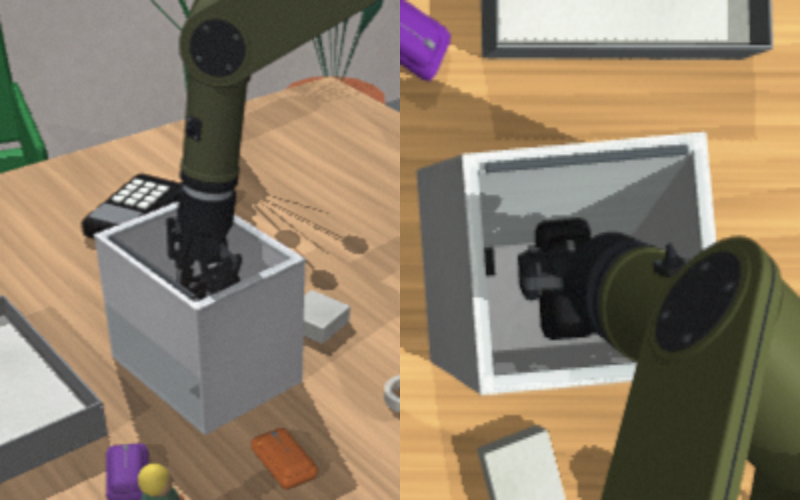

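Emit:
{"api": "play_rows", "payload": {"targets": [[0.8,[0.002,-0.001,0],0],[0.8,[0.004,0,0.006],0],[0.8,[0.004,0,0.008],0],[0.8,[0,0,0],0],[0.8,[0,0,0],0]]}}

```text
clock: 8.28
eef_pos: [0.5541, -0.3109, 0.1051]
eef_rot: [0.996, 0.044, 0.075, 0.015]
ft_force: [-1.6, -0.3, 1.4]
width: 0.0771
```

```bash
python3 d.py .542 -.3085 .115
python3 - <<'E'
from workcell import cams
import cv2,numpy as np
f=cams.grab_frame("scene");g=cams.grab_frame("top")
cv2.imwrite("pics/b5.png",np.hstack([cv2.resize(f["color"][20:270,170:370],(400,500)),cv2.resize(g["color"][180:380,400:600],(400,500))]))
E
```

```text
clk 8.28 pos [ 0.5541 -0.3109  0.1051] yaw 0.0903 z [ 0.15  -0.023 -0.988] w 0.0771 F [-1.6 -0.3  1.4] tool delta [-0.0102 -0.0031 -0.0117]
```

View pics/b5.png

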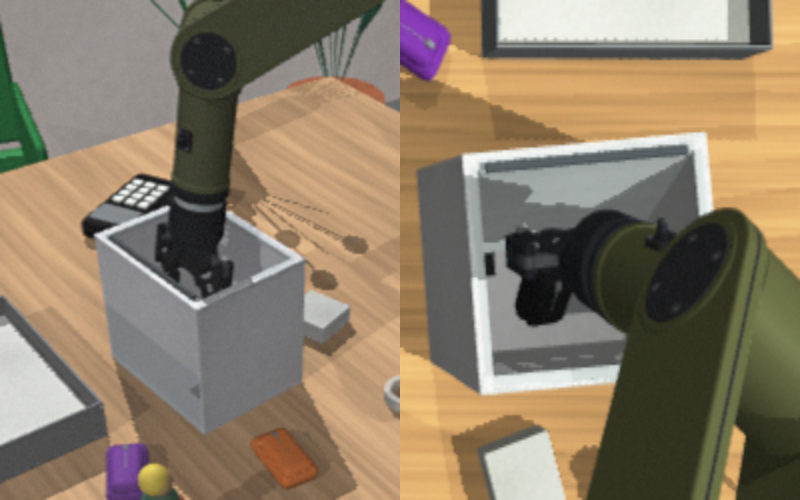

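Emit:
{"api": "play_rows", "payload": {"targets": [[1,[0,0,0],0],[1,[0,0,0],0],[1,[0,0,0],0]]}}

```text
clock: 8.63
eef_pos: [0.5536, -0.3113, 0.1051]
eef_rot: [0.996, 0.044, 0.074, 0.015]
ft_force: [-2.3, -1.1, 1.6]
width: 0.0853
```

```bash
python3 d.py .542 -.3085 .115
python3 - <<'E'
from workcell import cams
import cv2,numpy as np
f=cams.grab_frame("scene");g=cams.grab_frame("top")
cv2.imwrite("pics/b6.png",np.hstack([cv2.resize(f["color"][105:245,205:335],(400,430)),cv2.resize(g["color"][220:350,420:560],(400,430))]))
E
```

```text
clk 8.63 pos [ 0.5536 -0.3113  0.1051] yaw 0.0902 z [ 0.15  -0.023 -0.988] w 0.0853 F [-2.3 -1.1  1.6] tool delta [-0.0098 -0.0034 -0.0116]
```

View pics/b6.png

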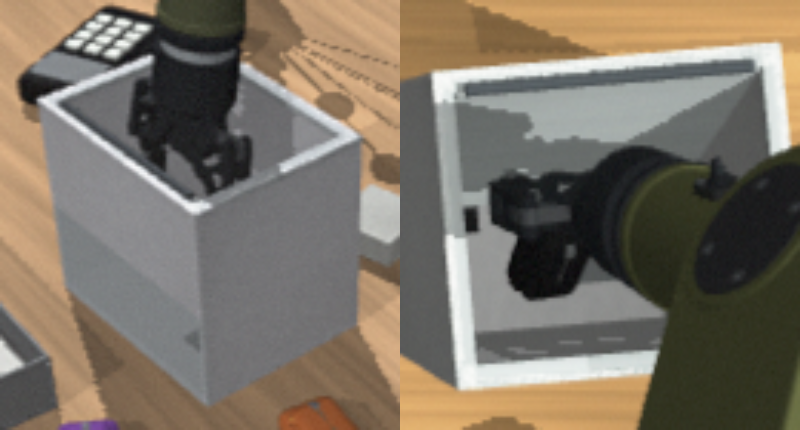

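Run:
```python
from workcell import cams
import cv2,numpy as np
f=cams.grab_frame("scene")["color"];g=cams.grab_frame("top")["color"]
a=cv2.resize(f[155:245,215:305],(400,400),interpolation=cv2.INTER_CUBIC)
b=cv2.resize(g[260:335,430:505],(400,400),interpolation=cv2.INTER_CUBIC)
o=np.hstack([a,b]);o=(np.clip(o/255.,0,1)**.6*255).astype('uint8')
cv2.imwrite("pics/b7.png",o)
```

```text
(no output)
```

View pics/b7.png

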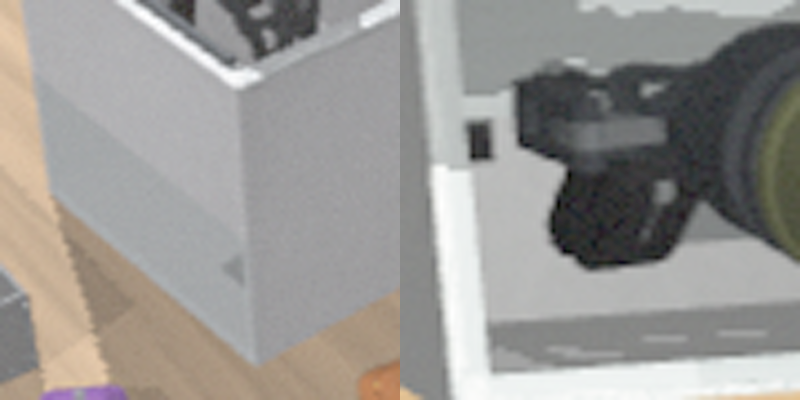

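Run:
```python
from h import *
f=pickle.load(open("top0.pkl","rb"))
c,s=np.cos(.076),np.sin(.076)
for n,x,y in(("bot",600,268),("left",550,220),("right",690,220),("wheel",663,193)):
  for z in(.01,.06,.1):
    p=w(f,430+(x-400)*75/400,260+y*75/400,z);d=p-[.53,-.3085,0]
    print(n,z,"box xy",round(c*d[0]+s*d[1],3),round(-s*d[0]+c*d[1],3))
```

```text
bot 0.01 box xy -0.065 -0.007
bot 0.06 box xy -0.059 0.01
bot 0.1 box xy -0.055 0.023
left 0.01 box xy -0.043 0.013
left 0.06 box xy -0.038 0.029
left 0.1 box xy -0.035 0.041
right 0.01 box xy -0.047 -0.048
right 0.06 box xy -0.042 -0.029
right 0.1 box xy -0.039 -0.014
wheel 0.01 box xy -0.035 -0.037
wheel 0.06 box xy -0.031 -0.019
wheel 0.1 box xy -0.027 -0.005
```

The mouse has slid off the fingers. It seems to stand tail-down on the box floor, leaning on the flap. I'll press the flap slightly wider so the mouse lies down before I withdraw.

Emit:
{"api": "play_rows", "payload": {"targets": [[1,[0.006,0,0.003],0],[1,[0.006,0,0.003],0]]}}

```text
clock: 9.0
eef_pos: [0.5648, -0.3101, 0.1007]
eef_rot: [0.996, 0.043, 0.073, 0.015]
ft_force: [-12.9, -3.3, 9.4]
width: 0.0856
```

```bash
python3 d.py .542 -.3085 .115
cat > v.py <<'E'
import sys
from workcell import cams
import cv2,numpy as np
f=cams.grab_frame("scene")["color"];g=cams.grab_frame("top")["color"]
a=cv2.resize(f[115:245,205:335],(400,400),interpolation=cv2.INTER_CUBIC)
b=cv2.resize(g[220:345,430:555],(400,400),interpolation=cv2.INTER_CUBIC)
o=np.hstack([a,b]);o=(np.clip(o/255.,0,1)**.6*255).astype('uint8')
cv2.imwrite(sys.argv[1],o)
E
python3 v.py pics/b8.png
```

```text
clk 9.0 pos [ 0.5648 -0.3101  0.1007] yaw 0.0897 z [ 0.147 -0.023 -0.989] w 0.0856 F [-12.9  -3.3   9.4] tool delta [-0.0203 -0.003  -0.0175]
```

View pics/b8.png

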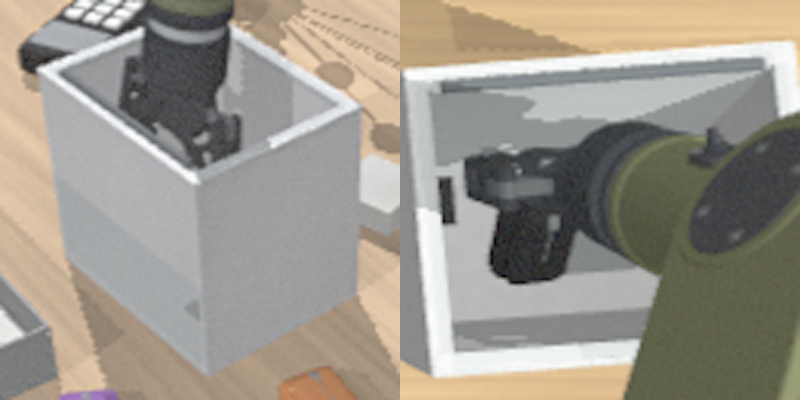

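Emit:
{"api": "play_rows", "payload": {"targets": [[1,[-0.001,0,0],0],[1,[0,0,0],0],[1,[0,0,0],0]]}}

```text
clock: 9.35
eef_pos: [0.5639, -0.3103, 0.1009]
eef_rot: [0.996, 0.045, 0.072, 0.015]
ft_force: [-5.2, -1.7, 1.7]
width: 0.0852
```

```bash
python3 d.py .542 -.3085 .115; python3 v.py pics/b9.png
```

```text
clk 9.35 pos [ 0.5639 -0.3103  0.1009] yaw 0.0921 z [ 0.144 -0.023 -0.989] w 0.0852 F [-5.2 -1.7  1.7] tool delta [-0.0195 -0.0032 -0.0171]
```

View pics/b9.png

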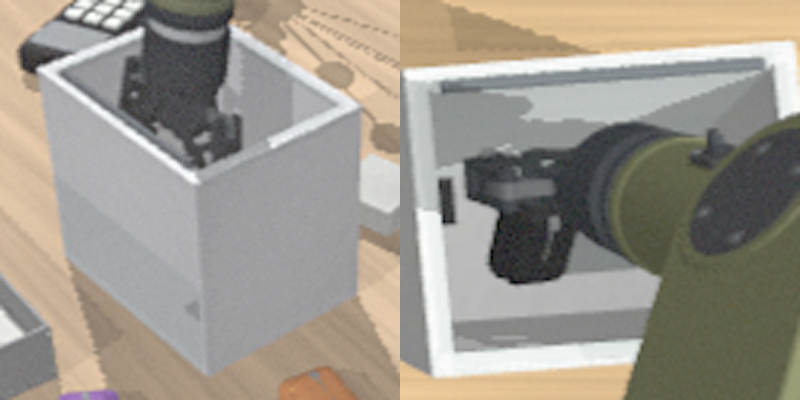

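Emit:
{"api": "play_rows", "payload": {"targets": [[1,[0,0,-0.015],0],[1,[0,0,-0.015],0],[1,[0,0,0],0]]}}

```text
clock: 9.7
eef_pos: [0.5593, -0.3082, 0.1288]
eef_rot: [0.996, 0.044, 0.07, 0.013]
ft_force: [-1.3, 0.0, 3.8]
width: 0.0854
```

```bash
python3 d.py .542 -.3085 .115; python3 v.py pics/b10.png
```

```text
clk 9.7 pos [ 0.5593 -0.3082  0.1288] yaw 0.0915 z [ 0.141 -0.02  -0.99 ] w 0.0854 F [-1.3  0.   3.8] tool delta [-0.019  -0.0016  0.0113]
```

View pics/b10.png

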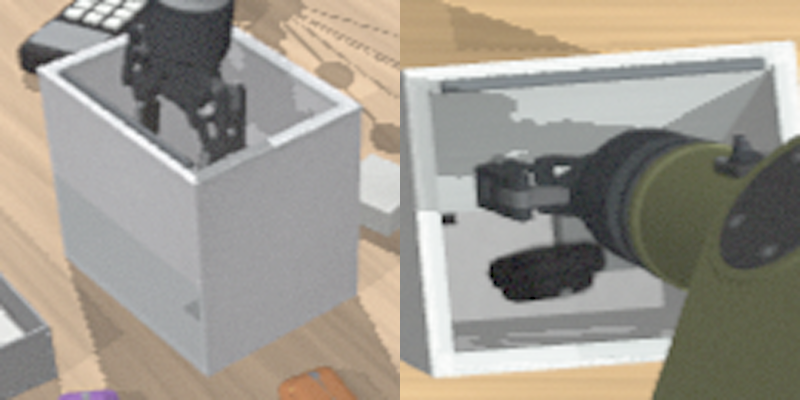

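Emit:
{"api": "play_rows", "payload": {"targets": [[1,[0,0,-0.015],0],[1,[0,0,-0.015],0],[1,[0,0,0],0]]}}

```text
clock: 10.05
eef_pos: [0.5542, -0.3061, 0.154]
eef_rot: [0.997, 0.044, 0.068, 0.011]
ft_force: [-0.3, 0.5, 3.9]
width: 0.0855
```

```bash
python3 d.py .542 -.3085 .115; python3 v.py pics/b11.png
```

```text
clk 10.05 pos [ 0.5542 -0.3061  0.154 ] yaw 0.091 z [ 0.137 -0.016 -0.99 ] w 0.0855 F [-0.3  0.5  3.9] tool delta [-0.0175  0.0002  0.037 ]
```

View pics/b11.png

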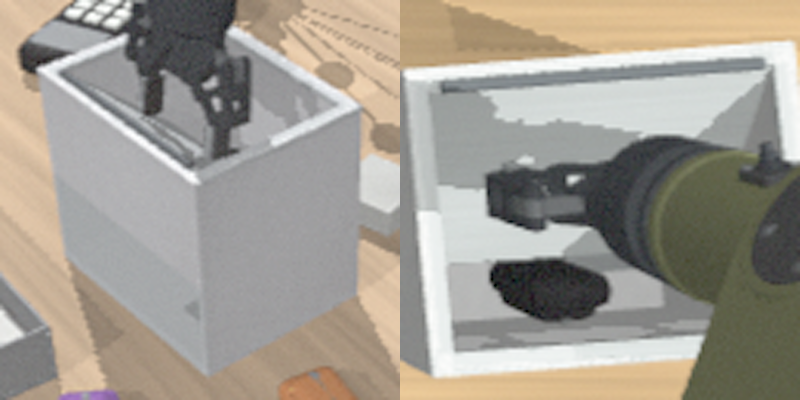

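Emit:
{"api": "play_rows", "payload": {"targets": [[1,[0,0,-0.01],0],[1,[0,0,-0.01],0],[1,[0,0,0],0]]}}

```text
clock: 10.4
eef_pos: [0.5503, -0.3049, 0.1705]
eef_rot: [0.997, 0.044, 0.066, 0.009]
ft_force: [-1.4, -0.4, 3.0]
width: 0.0855
```

```bash
python3 d.py .542 -.3085 .115; python3 v.py pics/b12.png
```

```text
clk 10.4 pos [ 0.5503 -0.3049  0.1705] yaw 0.0907 z [ 0.132 -0.012 -0.991] w 0.0855 F [-1.4 -0.4  3. ] tool delta [-0.0158  0.0015  0.054 ]
```

View pics/b12.png

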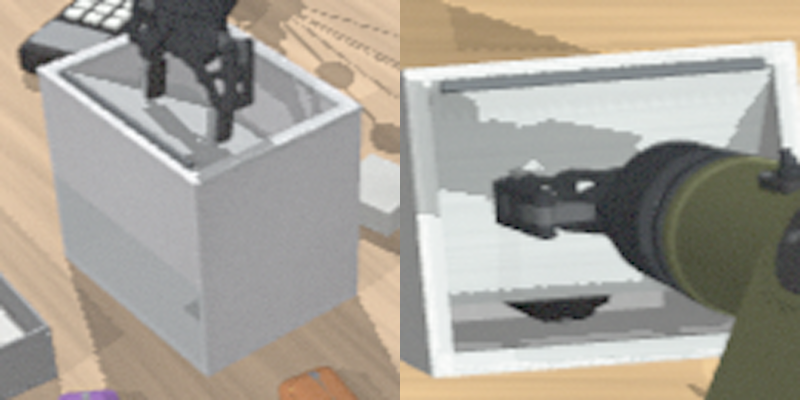

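The flap's edge has passed over the mouse, which is now underneath it. I'll withdraw completely.

Emit:
{"api": "play_rows", "payload": {"targets": [[1,[0,0,-0.02],0],[1,[0,0,-0.03],0],[1,[0,0,-0.04],0],[1,[0,0,-0.04],0],[1,[0,0,-0.04],0]]}}

```text
clock: 10.92
eef_pos: [0.5256, -0.2992, 0.3293]
eef_rot: [0.997, 0.044, 0.058, 0.001]
ft_force: [1.9, 0.6, 0.1]
width: 0.0854
```

Emit:
{"api": "play_rows", "payload": {"targets": [[1,[-0.01,-0.04,0],0],[1,[-0.01,-0.04,0],0],[1,[-0.01,-0.04,0],0],[1,[-0.01,-0.04,0],0],[1,[-0.01,-0.04,0],0]]}}

```text
clock: 11.33
eef_pos: [0.4707, -0.1116, 0.3316]
eef_rot: [0.997, 0.038, 0.074, 0.01]
ft_force: [0.8, 1.4, 0.5]
width: 0.0854
```

```bash
python3 d.py .542 -.3085 .115; python3 v.py pics/b13.png; python3 -c "
from workcell import cams;import cv2
cv2.imwrite('pics/top13.png',cams.grab_frame('top')['color'])"
```

```text
clk 11.33 pos [ 0.4707 -0.1116  0.3316] yaw 0.0773 z [ 0.148 -0.015 -0.989] w 0.0854 F [0.8 1.4 0.5] tool delta [0.0236 0.196  0.2277]
```

View pics/b13.png

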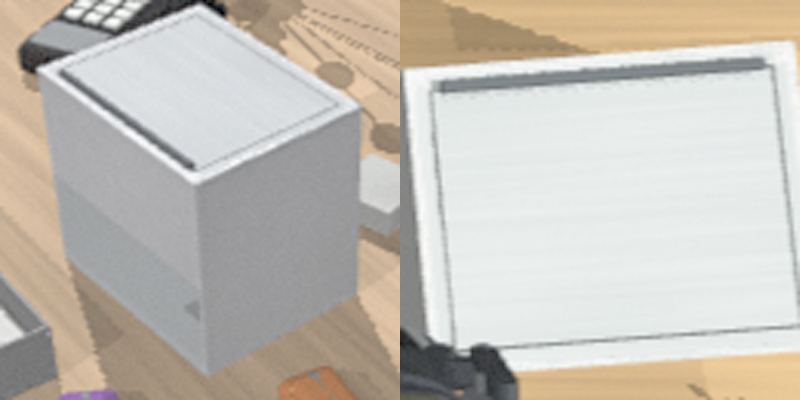

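View pics/top13.png

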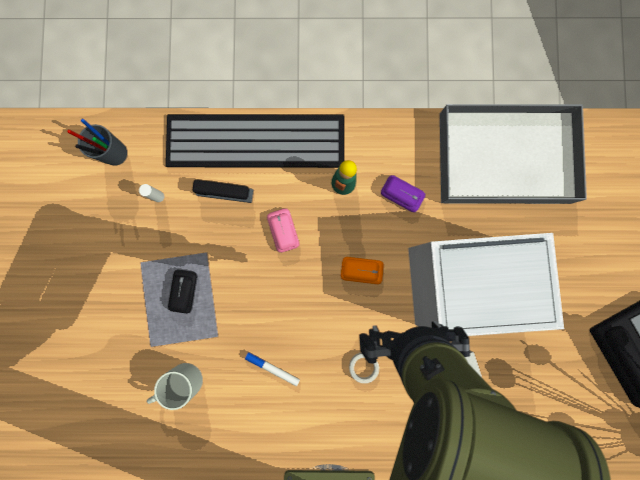

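The flap is shut and level, the mouse on the mat is still at (182,291), and nothing else has moved. I'll let things settle briefly and hand in.

Emit:
{"api": "play_rows", "payload": {"targets": [[1,[0,0,0],0],[1,[0,0,0],0],[1,[0,0,0],0],[1,[0,0,0],0]]}}

```text
clock: 11.82
eef_pos: [0.4725, -0.1122, 0.3314]
eef_rot: [0.996, 0.04, 0.074, 0.01]
ft_force: [0.3, 1.3, -0.7]
width: 0.0857
```

```bash
python3 v.py pics/b14.png
python3 - <<'E'
import cv2
a=cv2.imread('pics/b13.png').astype(int);b=cv2.imread('pics/b14.png').astype(int)
print(abs(a-b)[:,:400].mean())
from workcell import workorder
print(workorder.sign_off())
E
```

```text
1.3280833333333333
the job is handed in; nothing more can be done
None
```

View pics/b14.png

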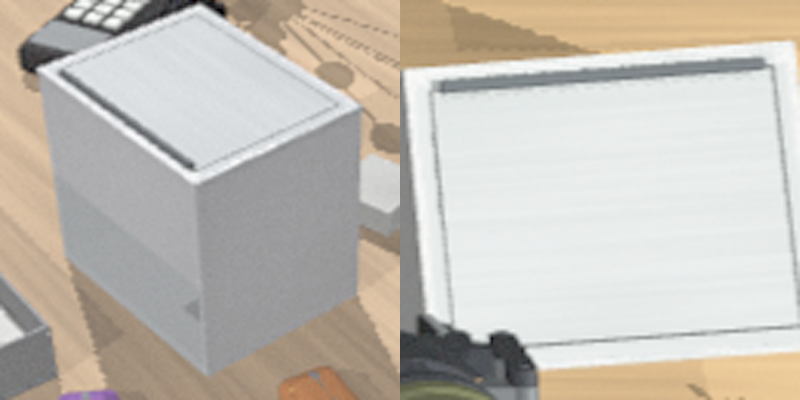

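I picked the old black mouse up off the bare desk and pushed it down through the flap. I let go of it inside the box, pulled the fingers out, and handed the job in at about 12 s of the 42 s allowed.

**Last checks:** The flap is shut and level in both cameras. The mouse in use is still on its mat at pixel (182,291), and nothing else on the desk has visibly moved. The gripper is open and clear of everything. The highest contact force I read was about 16 N, when I pressed the flap against its stop.

**Not confirmed:** The mouse stood on its tail against the flap after I let go, until the closing flap passed over it. I couldn't see through the box's window how it finally came to rest, but with the flap fully shut it must be inside. The tool also drifted to a tilt of about 8 degrees during the moves. I left that as it was, and it caused no trouble.

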